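# Shim the rocking counter scale until its level reads centred

### The arm

A 6-joint arm with a two-finger parallel gripper is mounted at the origin on a cart in front of the work surface, level with it; the furniture and walls round the work are solid. World frame = base frame: x ahead of the robot, y to its left, z up, the work surface at z = 0. Lengths are in mm, angles in rad, forces in N, time in s.
With the tool pointing down it reaches from about 275 to 1000 mm from the base axis. Payload 8.4 kg.
Tool frame: the origin (TCP) lies at the very end of the fingers, on their centre line; the grasp point (between the pads) lies 19 mm behind it; z points along the fingers, y is the line along which they close (so a half turn about z gives the same grasp; the last joint's range is limited). The gripper opens to 85 mm and grips with 20 to 120 N. Pads are 22 mm wide; open, the fingers measure 114 mm over their backs; the gripper's body (76 mm by 85 mm) begins 54 mm behind the grasp point. The pads swing forward as they close: fully open they stand 13 mm farther back than shut.
Start: joints at [1.101, 0.353, 1.633, -0, 1.155, -0.002], TCP at [281.826, 557.855, 231.281] pointing down, gripper open.
Joint ranges: [-2.63, 2.63], [-0.92, 2.1], [0.06, 2.66], [-1.3, 4.44], [0, 2.69], [-3.02, 3.02]. Speed limits (rad/s): [2.22, 2.22, 2.79, 3.14, 3.14, 3.14].

### API

Orientations are given as [roll, pitch, yaw] about the fixed x, y, z axes, in that order (R = Rz(yaw) Ry(pitch) Rx(roll)).
In Python, from rig import sensors, grab_frame, camera_params, order gives the robot as it stands. The module is installed in compiled form; this text tells all that it offers.
- The arm moves only by the tool move_arm, never from a script. Its argument "motion" is a list of rows, each a list of 7 numbers: the turn, a rotation vector about the tool's x, y, z in rad, then the shift along the tool's x, y, z in m, then the finger opening in m, from 0 to 0.0854. A call has 1 to 8 rows; each row is the pose to reach, as a shift and turn from the pose commanded when the call began, along the tool's axes at that moment; what a row does not reach only later rows make up. A row lasts 1/8 s, in which the tool goes at most 62.5 mm and 10.7 degrees, less where a joint would pass 70% of its speed; a pose out of reach is approached as far as the arm can. A call with a gripper value outside its range is refused whole. The fingers move at their own pace and stop on an object; "grip_force" is the grip in N (left out, the last holds). Time passes only in rows, so rows that repeat a pose let the fingers close. It gives the time, the measured TCP pose, the force, the opening and the grip force at its end, in the units of the state.
- sensors.sense(): the state, without advancing time (a new reading comes with each control period).
- grab_frame(name): name is "side" or "top"; returns (picture, depth): 480x640x3 uint8, red, green, blue; 480x640 float32, mm along the optical axis (not along the pixel's ray), 0 where there is no reading.
- camera_params(name): a dict with "camera_matrix" (3x3 intrinsics, pixels), "world_from_camera" (4x4, takes a point from camera to world coordinates). Camera axes: x right, y down, z forward; pixel columns grow to the right and rows downward; lengths in mm; the calibration is good to about 2 mm. A picture is of the moment at which its call begins. camera_params takes no time and is no camera call.
- order.sign_off(): hands the job in; it is judged then, once.
The state is a dict: "clock": time; "qpos": joint angles; "qvel": joint speeds; "joint_efforts": joint torques, N m; "eef_pos": TCP position; "tcp_rot": TCP orientation; "contact_force": force on the tool from outside, world axes, zero at the start; "wrist_torque": the same for the moment, N m; "opening": opening from 0.0 (shut) to 1.0 (fully open); "grasp_force": force on a finger pad.
Only numpy, scipy, OpenCV 4.12 (cv2) and the standard library are available. Lean on these libraries where they do the work, as an engineer would, in place of code of your own. Each camera call takes 0.05 s, during which the arm holds its last target. There are 200 camera calls.

### The job

The counter scale has lost a rubber foot and leans on the bare stud at its front right corner. Ease the orange plastic shim, thin end first and flat on the counter, under that low corner beside the stud until the bubble of the round level sits inside the black ring, pushing gently so that the scale stays where it stands. Let go, then press the empty pan down with about a kilo's weight to prove that it stands firm, and leave the scale resting on the shim with the bubble in the ring and everything else on the counter undisturbed.

Things in the scene. Friction and masses are not known exactly. Their poses are not given: they have to be found in the camera images.
- scale: loose counter scale, 1.5 to 2 kg: cream housing 210 (x) x 190 (y) x 42 mm, front deck with display, keys and level, steel pan behind. Origin: centre of the flat underside; x to its back, y to its left, z up. Three domed rubber screw feet at (-80, 75), (80, 75), (80, -75) mm, all wound to one height that holds the underside 9 to 13 mm over the counter (it differs from time to time)
- stud (a point): tip of the bare steel stud, 8 mm thick, 5 mm long, where the front right foot is lost, at (-80, -75) mm of the scale. The scale leans on it by 2 to 4 degrees, turning about the line through its front left and back right feet. Its weight lies on the stud's side of that line, so it bears on a shim there at any height, with about 4 to 9 N
- low_edge (a point): point on the lower front edge of the housing, 50 mm inwards from its front right corner: middle of the place where the shim goes in (30 mm clear of the stud's middle). Frame parallel to the scale's. The gap there is 5 to 6 mm at the start. 105 mm from the rocking line: one degree is 1.8 mm of lift, or 13 mm of shim
- level_mark (a point): centre of the round level, at the front left of the deck: a lime green disc of 41 mm with a black ring of 20 mm inside diameter. Frame parallel to the scale's
- bubble (a point): centre of the level's white bubble, 14 mm wide. It moves to the high side (back left at the start), about 11 mm for a degree of tilt, up to 9 mm along the scale's x and 9 mm along its y, and takes about half a second to settle. Wholly inside the ring when its centre is within 3 mm of level_mark
- pan_top (a point): centre of the top of the steel pan, 150 (x) x 184 (y) mm, about 70 mm over the counter. The pan sinks on its load spring by 1 mm for 8 N
- shim: loose orange plastic wedge, 140 mm long, 30 mm wide, 60 g, lying flat. Origin: centre of its flat underside; x along it towards the thin end (nose), z up. Its top slopes 1 in 7, from 2 mm at the nose (x = +70 mm) to 22 mm at the thick end (x = -70 mm, with cross ribs on top); the sides are upright. It does not slip back out when let go
- parcel_tape: white printed tape roll lying flat, 88 mm across, 24 mm high; origin at its underside; leave alone
- grey_tape: grey tape roll lying flat, 82 mm across, 30 mm high; origin at its underside; leave alone
- wipes: green pack of wipes, 69 x 159 x 37 mm; origin at its underside; leave alone
- notepad: spiral order pad, 130 x 94 x 13 mm; origin at its underside; leave alone
- green_marker: white and green marker pen, 135 mm long, 17 mm thick, lying; leave alone
- yellow_sweet: yellow wrapped sweet, 19 x 45 x 12 mm, lying; leave alone
- red_sweet: red wrapped sweet, 19 x 45 x 12 mm, lying; leave alone
- cards: small dark card pack, 40 x 58 x 14 mm; origin at its underside; leave alone
- shim_nose (a point): middle of the thin end of the shim, on its underside; frame parallel to the shim's

How it is judged (in metres and radians):
On the way, in this order (a step that is already met when the one before it is completed fails the run):
1. the shim carries the low corner, and the bubble is inside the ring (distance between bubble and level_mark below 0.003 m and contact force between shim and scale above 1 N), for 0.5 s.
2. the pan is pressed down with at least 5 N (contact force between the fingers and pan above 5 N), for 0.2 s.
At the end, for the whole second after the job is handed in: the bubble's centre is within 3 mm of the ring's centre, the shim lies flat on the counter (within 3 degrees) with its nose under the right half of the scale, at least 10 mm in from the housing's edges, and carries the corner (more than 1 N), the scale is at rest within 15 mm of where it stood (all of step 1 and x of shim_nose in the frame of scale above -0.095 m and y of shim_nose in the frame of scale between -0.085 and 0.03 m and angle between shim's own z axis and vertical below 0.05 rad and linear speed of scale below 0.01 m/s and distance of scale from where it was at the start of the episode below 0.015 m); the robot touches nothing.
It fails at once if the scale is shoved more than 15 mm (distance of scale from where it was at the start of the episode above 0.015 m).
It fails at once if the shim is forced against the scale with more than 20 N (contact force between shim and scale above 20 N).
It fails at once if the robot bears on the scale with more than 25 N (contact force between any of the arm, the fingers and scale above 25 N).
It fails at once if one of the other loose things is moved more than 20 mm (distance of any of parcel_tape, grey_tape, wipes, notepad, green_marker, yellow_sweet, red_sweet, cards from where it was at the start of the episode above 0.02 m).
It also fails if it takes over 67 s, if anything falls off the work surface, if the arm or the gripper's body presses on something with over 40 N, if the wrist force passes 120 N, or if a joint passes its speed limit or range.

## Working session

There is one attempt and no reset: what is moved stays moved. The work goes in short steps, Python scripts to look and compute and a tool call to move; the robot and the scene stay as the last step left them, time stands still between calls to the robot, and variables do not carry over. Pictures are saved under pics/ and viewed, at most 10 in all, crops included, and the job is handed in when it is done.

Besides the shell and the picture viewer there is one more tool, called after ">>>" as a command line: name --pt "numbers of a row" for each row, then --argument value for the rest. move_arm: Moves the arm, as the interface text tells. Its arguments: {"type":"object","properties":{"motion":{"type":"array","items":{"type":"array","items":{"type":"number"}}},"grip_force":{"type":"number"}},"required":["motion"]}

```bash
mkdir -p pics; cat > h.py <<'E'
import numpy as np, cv2
from rig import sensors, grab_frame, camera_params, order
def cam(n):
    p=camera_params(n); return np.array(p["camera_matrix"]),np.array(p["world_from_camera"])
def pts(n,uv,d):
    K,T=cam(n); uv=np.atleast_2d(uv).astype(float); d=np.asarray(d,float).reshape(-1)
    c=np.c_[(uv[:,0]-K[0,2])/K[0,0]*d,(uv[:,1]-K[1,2])/K[1,1]*d,d]
    return c@T[:3,:3].T+T[:3,3]
def ray(n,uv,z):
    K,T=cam(n); uv=np.atleast_2d(uv).astype(float)
    r=np.c_[(uv[:,0]-K[0,2])/K[0,0],(uv[:,1]-K[1,2])/K[1,1],np.ones(len(uv))]@T[:3,:3].T
    z=np.broadcast_to(z,len(uv))
    return T[:3,3]+r*((z-T[2,3])/r[:,2])[:,None]
E
python3 - <<'E'
from h import *
np.set_printoptions(suppress=True,precision=3)
for n in("side","top"):
    im,d=grab_frame(n); cv2.imwrite(f"pics/{n}0.png",im[...,::-1]); np.savez(f"pics/{n}0.npz",im=im,d=d)
    K,T=cam(n);print(n,K,T)
print(sensors.sense())
E
```

```text
side [[505.57    0.    320.009]
 [  0.    505.57  241.528]
 [  0.      0.      1.   ]] [[   0.878   -0.205    0.433  -36.874]
 [  -0.478   -0.418    0.772 -970.38 ]
 [   0.023   -0.885   -0.465  675.84 ]
 [   0.       0.       0.       1.   ]]
top [[545.997   0.    314.239]
 [  0.    545.997 245.863]
 [  0.      0.      1.   ]] [[  -0.002   -0.995    0.103  370.429]
 [  -1.       0.002   -0.005   27.617]
 [   0.005   -0.103   -0.995 1417.743]
 [   0.       0.       0.       1.   ]]
{'clock': 0.1, 'qpos': array([ 1.101,  0.354,  1.634, -0.   ,  1.155, -0.002]), 'qvel': array([-0.   , -0.001, -0.002,  0.001, -0.003,  0.001]), 'joint_efforts': array([ -0.001, -60.636, -34.282,  -0.   ,   0.004,   0.   ]), 'eef_pos': array([281.65 , 557.465, 230.623]), 'tcp_rot': array([-3.14 ,  0.   ,  2.674]), 'contact_force': array([-0.078, -0.26 ,  0.084]), 'wrist_torque': array([-0.002,  0.027,  0.015]), 'grasp_force': 0.0, 'opening': 1.0018540447591893}
```

View pics/top0.png

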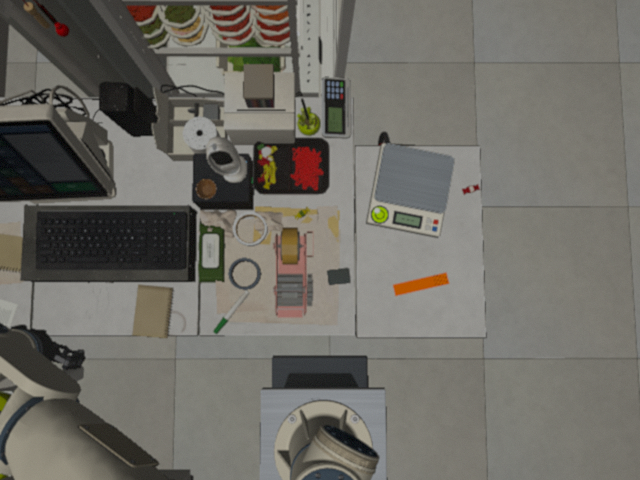

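View pics/side0.png

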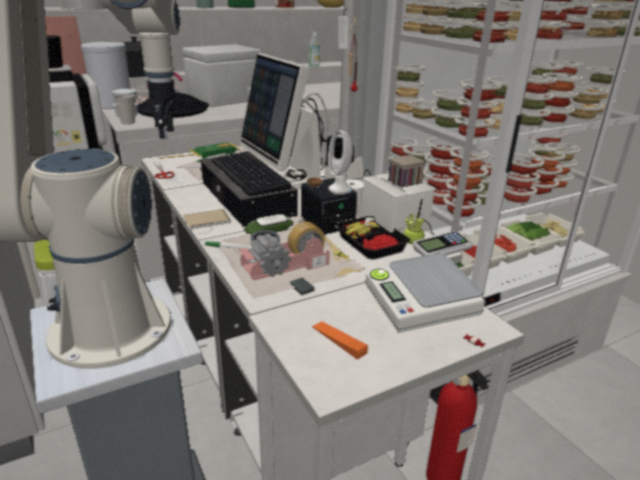

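The top view shows the scale at about (410,190), its front towards the robot and its level at (379,214). The orange shim lies crosswise at (421,284). The side view shows the shim at (340,338), its thick end apparently at the lower right, and the scale's front right corner near (405,325).

```bash
cat >> h.py <<'E'
def shim(n,im,d):
    h=cv2.cvtColor(im,cv2.COLOR_RGB2HSV); m=cv2.inRange(h,(6,180,120),(17,255,255))
    k,l,s,c=cv2.connectedComponentsWithStats(m)
    # region of the right counter
    best=None
    for i in range(1,k):
        if s[i,4]>60:
            P=ray(n,c[i],10)[0]
            if 150<P[0]<900 and -480<P[1]<-100 and (best is None or s[i,4]>s[best,4]): best=i
    return l==best
E
python3 - <<'E'
from h import *
np.set_printoptions(suppress=True,precision=1)
for n in("side","top"):
    z=np.load(f"pics/{n}0.npz");im,d=z["im"],z["d"]
    m=shim(n,im,d); v,u=np.nonzero(m); P=pts(n,np.c_[u,v],d[m])
    print(n,len(u),"minrect",cv2.minAreaRect(P[:,:2].astype(np.float32)))
    c=P[:,:2].mean(0); w,V=np.linalg.eigh(np.cov((P[:,:2]-c).T)); a=V[:,1]; s=(P[:,:2]-c)@a
    print("c",c,"axis",a,"ext",s.min(),s.max())
    for lo in range(-75,75,15):
        q=(s>=lo)&(s<lo+15); 
        if q.any(): print(lo,np.percentile(P[q,2],[5,50,95]))
    # counter plane
    print("ctr z",[ (p:=pts(n,[x],[d[x[1],x[0]]])[0]) for x in ([(440,310),(375,310)] if n=="top" else [(300,310),(400,370)])])
    K,T=cam(n)
    box=cv2.boxPoints(cv2.minAreaRect(np.c_[u,v].astype(np.float32))); print("boxpx",box.tolist())
    # lime level & bubble
    h=cv2.cvtColor(im,cv2.COLOR_RGB2HSV); x0,y0=(360,195) if n=="top" else (360,262)
    g=cv2.inRange(h,(25,120,120),(45,255,255))[y0:y0+40,x0:x0+40]; v,u=np.nonzero(g);print("lime",u.mean()+x0,v.mean()+y0,len(u))
t=np.load("pics/top0.npz");s=np.load("pics/side0.npz")
a=cv2.resize(t["im"][140:245,360:490,::-1],None,fx=5,fy=5,interpolation=cv2.INTER_CUBIC)
cv2.imwrite("pics/topc.png",a)
b=cv2.resize(s["im"][245:365,305:495,::-1],None,fx=4,fy=4,interpolation=cv2.INTER_CUBIC); cv2.imwrite("pics/sidec.png",b)
# scale housing by height in top depth
im,d=t["im"],t["d"]; v,u=np.mgrid[135:250,355:475]; P=pts("top",np.c_[u.ravel(),v.ravel()],d[135:250,355:475].ravel())
for lo,hi in((30,80),(62,90)):
    q=(P[:,2]>lo)&(P[:,2]<hi); mk=np.zeros(u.size,np.uint8); mk[q]=255; mk=mk.reshape(u.shape)
    k,l,st,c=cv2.connectedComponentsWithStats(mk); i=1+st[1:,4].argmax(); q=(l==i).ravel()
    r=cv2.minAreaRect(P[q,:2].astype(np.float32)); print(lo,r,cv2.boxPoints(r), P[q,2].mean())
E
```

```text
side 559 minrect ((224.02142333984375, -602.423828125), (896.3858642578125, 101.61441040039062), 61.12932205200195)
c [ 411.3 -275.8] axis [0.4 0.9] ext -818.2555311689416 74.62625183775152
-45 [ 7.1 15.  21.5]
-30 [ 6.7 18.1 21.3]
-15 [ 6.  15.7 18.5]
0 [ 6.6 13.2 15.7]
15 [ 8.1 10.7 13.2]
30 [ 4.3  8.2 10.4]
45 [3.1 5.6 8.1]
60 [1.6 3.1 5.5]
ctr z [array([ 391. , -121.7,   -0.5]), array([ 476.8, -386.8,   -2.2])]
boxpx [[313.7691955566406, 327.84613037109375], [321.4615173339844, 316.30767822265625], [367.3846130371094, 346.923095703125], [359.6922912597656, 358.4615478515625]]
lime 378.765306122449 274.7040816326531 98
top 535 minrect ((394.1895446777344, -146.89498901367188), (26.769807815551758, 351.2254943847656), 12.11190128326416)
c [ 416.7 -250.8] axis [-0.2  1. ] ext -69.29805017862809 281.96003789702735
-75 [16.2 21.1 25.5]
-60 [13.9 19.8 23.9]
-45 [12.3 17.  22.3]
-30 [ 9.7 15.1 19.5]
-15 [ 7.3 12.6 17.8]
0 [ 5.3 10.3 16. ]
15 [ 4.2  9.1 13.5]
30 [ 0.8  5.8 11.6]
45 [-1.4  3.7  9.5]
60 [-1.5  3.2  8.1]
ctr z [array([ 349.7, -304.6,   -2.2]), array([ 350.1, -136.4,   -2.2])]
boxpx [[393.27313232421875, 284.80157470703125], [445.39886474609375, 272.954833984375], [447.618896484375, 282.7230224609375], [395.4931640625, 294.56976318359375]]
lime 379.9421965317919 214.9942196531792 173
30 ((658.2604370117188, -226.15170288085938), (192.82415771484375, 211.81556701660156), 79.005126953125) [[ 535.9 -300.6]
 [ 743.8 -341. ]
 [ 780.6 -151.7]
 [ 572.7 -111.3]] 63.16218608243997
62 ((682.1466674804688, -230.6236572265625), (186.13363647460938, 151.38221740722656), 79.23994445800781) [[ 590.4 -307.9]
 [ 739.1 -336.2]
 [ 773.9 -153.3]
 [ 625.2 -125.1]] 69.27737741300363
```

View pics/topc.png

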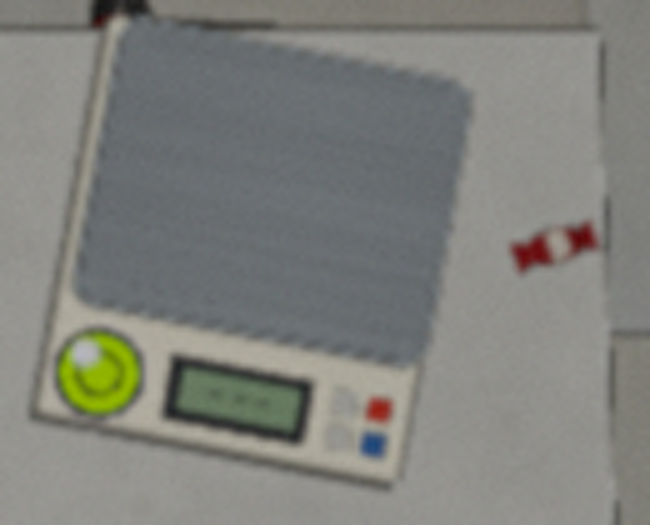

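View pics/sidec.png

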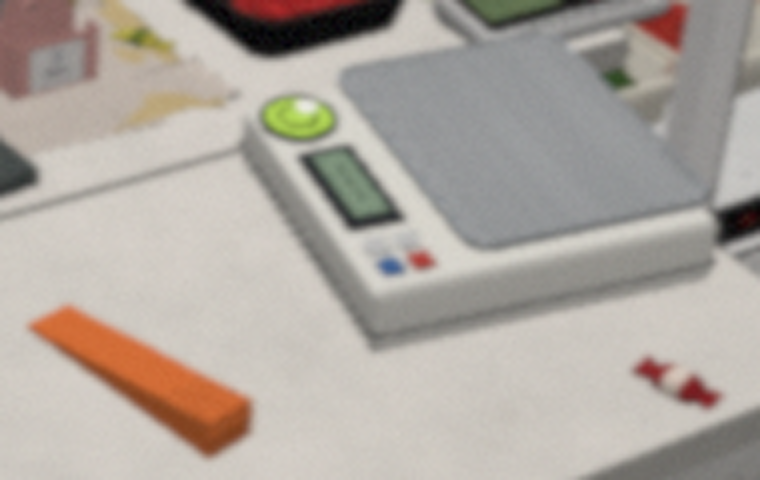

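The level at top-crop (98,372) has its bubble at back left (87,352). In the side crop the shim's thick end is at (230,425) and its nose at (48,316).

```bash
cat >> h.py <<'E'
def shimpose(n="top",im=None,d=None):
    if im is None: im,d=grab_frame(n)
    m=shim(n,im,d); v,u=np.nonzero(m); b=cv2.boxPoints(cv2.minAreaRect(np.c_[u,v].astype(np.float32)))
    e=[np.linalg.norm(b[i]-b[(i+1)%4]) for i in range(4)]; i=int(np.argmin(e[:2]))
    A=(b[i]+b[(i+1)%4])/2; B=(b[(i+2)%4]+b[(i+3)%4])/2
    # dilate half pixel
    t=(B-A)/np.linalg.norm(B-A)*.5; A,B=A-t,B+t
    best=[]
    for p,q in((A,B),(B,A)):
        N=ray(n,p,2)[0,:2]; H=ray(n,q,22)[0,:2]; best.append((N,H,np.linalg.norm(N-H),np.degrees(np.arctan2(*(N-H)[::-1]))))
    return best
def go(x,y,z,yaw,st=None):
    """tool-frame turn about z and shift (m) from present pose to world target (yaw deg)"""
    st=st or sensors.sense(); from_=np.array(st["eef_pos"]); from scipy.spatial.transform import Rotation as R
    R0=R.from_euler("xyz",st["tcp_rot"]); R1=R.from_euler("xyz",[np.pi,0,np.radians(yaw)])
    return (R0.inv()*R1).as_rotvec(), R0.inv().apply(np.array([x,y,z])-from_)/1e3
E
python3 - <<'E'
from h import *
np.set_printoptions(suppress=True,precision=4)
z=np.load("pics/top0.npz")
for r in shimpose("top",z["im"],z["d"]): print(r)
m=shim("top",z["im"],z["d"]);v,u=np.nonzero(m);P=ray("top",np.c_[u,v],12);print(P.mean(0))
z=np.load("pics/side0.npz");m=shim("side",z["im"],z["d"]);v,u=np.nonzero(m)
h=[tuple(c) for c in cv2.approxPolyDP(cv2.convexHull(np.c_[u,v].astype(np.int32)),2,True)[:,0]]
for c in h: print(c,ray("side",c,0)[0],ray("side",c,22)[0])
print(go(412,-300,150,103))
E
```

```text
(array([ 432.8793, -323.9185]), array([ 401.4992, -182.5148]), np.float64(144.84381851108014), np.float64(-77.48775185828335))
(array([ 401.9444, -185.5258]), array([ 431.9971, -318.9525]), np.float64(136.76924350285944), np.float64(102.69335813386294))
[ 416.9729 -252.5714   12.    ]
(np.int32(364), np.int32(352)) [ 441.5766 -311.7512    0.    ] [ 426.0021 -333.191    22.    ]
(np.int32(356), np.int32(356)) [ 420.4701 -314.7132    0.    ] [ 405.5826 -336.0566   22.    ]
(np.int32(315), np.int32(326)) [ 393.2002 -190.3589    0.    ] [ 379.2004 -215.7502   22.    ]
(np.int32(322), np.int32(323)) [ 412.0207 -187.8237    0.    ] [ 397.4082 -213.2976   22.    ]
(np.int32(363), np.int32(344)) [ 453.5625 -289.4807    0.    ] [ 437.5977 -311.6454   22.    ]
(array([-0.0012,  0.0006,  0.8761]), array([-0.503 , -0.7065,  0.0815]))
```

>>> move_arm --pt "0 0 0 -0.035 -0.048 0 0.0854" --pt "0 0 0 -0.07 -0.096 0 0.0854" --pt "0 0 0 -0.105 -0.144 0 0.0854" --pt "0 0 0 -0.14 -0.192 0 0.0854" --pt "0 0 0 -0.175 -0.24 0 0.0854" --pt "0 0 0 -0.21 -0.288 0 0.0854" --pt "0 0 0 -0.245 -0.336 0 0.0854" --pt "0 0 0 -0.28 -0.384 0 0.0854"

```text
clock: 1.1
eef_pos: [358.5, 87.1, 231.4]
tcp_rot: [3.141, 0.001, 2.674]
contact_force: [1.1, 0.7, 0.5]
opening: 1.001
grasp_force: 0.0
```

>>> move_arm --pt "0 0 0.12 -0.034 -0.045 0 0.0854" --pt "0 0 0.25 -0.068 -0.09 0 0.0854" --pt "0 0 0.38 -0.101 -0.135 0 0.0854" --pt "0 0 0.51 -0.135 -0.18 0.0 0.0854" --pt "0 0 0.64 -0.169 -0.225 0.03 0.0854" --pt "0 0 0.76 -0.202 -0.27 0.06 0.0854" --pt "0 0 0.881 -0.236 -0.315 0.09 0.0854" --pt "0 0 0.881 -0.236 -0.315 0.11 0.0854"

```text
clock: 2.1
eef_pos: [427.4, -301.9, 119.8]
tcp_rot: [3.142, 0.001, 1.788]
contact_force: [0.1, 1.3, -0.2]
opening: 1.0
grasp_force: 0.0
```

```bash
python3 - <<'E'
from h import *
np.set_printoptions(suppress=True,precision=4)
s=sensors.sense();print(s["clock"],s["eef_pos"],s["tcp_rot"],s["contact_force"]);print(go(427.5,-299,5,102.7))
E
```

```text
2.1 [ 427.4229 -301.9243  119.7558] [3.1416 0.0006 1.7881] [ 0.0917  1.284  -0.2185]
(array([ 0.    ,  0.0006, -0.0043]), array([0.0029, 0.0007, 0.1148]))
```

>>> move_arm --pt "0 0 0 0.003 0.0 0.03 0.0854" --pt "0 0 0 0.003 0.0 0.06 0.0854" --pt "0 0 0 0.003 0.0 0.09 0.0854" --pt "0 0 0 0.003 0 0.106 0.0854" --pt "0 0 0 0.003 0 0.114 0.07" --pt "0 0 0 0.003 0 0.114 0.05" --pt "0 0 0 0.003 0 0.114 0.04" --pt "0 0 0 0.003 0 0.114 0.036" --grip_force 25

```text
clock: 3.1
eef_pos: [427.0, -296.1, 8.1]
tcp_rot: [3.141, 0.001, 1.793]
contact_force: [-1.2, -0.9, 0.7]
opening: 0.423
grasp_force: 0.0
```

>>> move_arm --pt "0 0 0 0 0 0 0.03" --pt "0 0 0 0 0 0 0.02" --pt "0 0 0 0 0 0 0.02" --pt "0 0 0 0 0 0 0.02" --pt "0 0 0 0 0 0 0.02" --grip_force 25

```text
clock: 3.72
eef_pos: [426.9, -296.1, 8.0]
tcp_rot: [3.141, 0.001, 1.793]
contact_force: [-0.8, 1.0, 6.6]
opening: 0.344
grasp_force: 24.6
```

>>> move_arm --pt "0 0 0 0 0 -0.015 0.02" --pt "0 0 0 0 0 -0.035 0.02" --pt "0 0 0 0.01 0 -0.06 0.02" --pt "0 0 0.16 0.03 0 -0.065 0.02" --pt "0 0 0.33 0.05 0.001 -0.065 0.02" --pt "0 0 0.5 0.072 0.002 -0.065 0.02" --pt "0 0 0.67 0.072 0.002 -0.065 0.02" --pt "0 0 0.84 0.072 0.002 -0.065 0.02"

```text
clock: 4.72
eef_pos: [412.8, -224.9, 73.2]
tcp_rot: [3.141, -0.0, 0.948]
contact_force: [-1.6, 0.7, -1.2]
opening: 0.341
grasp_force: 25.5
```

>>> move_arm --pt "0 0 0.17 0 0 0 0.02" --pt "0 0 0.34 0 0 0 0.02" --pt "0 0 0.51 0 0 0 0.02" --pt "0 0 0.68 0 0 0 0.02" --pt "0 0 0.85 0 0 0 0.02" --pt "0 0 1.02 0 0 0 0.02" --pt "0 0 1.147 0 0 0 0.02" --pt "0 0 1.147 0 0 0 0.02"

```text
clock: 5.72
eef_pos: [412.8, -225.2, 73.0]
tcp_rot: [3.141, -0.001, -0.193]
contact_force: [0.2, 0.9, 0.2]
opening: 0.344
grasp_force: 25.5
```

```bash
python3 - <<'E'
from h import *
np.set_printoptions(suppress=True,precision=4)
im,d=grab_frame("side");cv2.imwrite("pics/s1.png",im[200:400,220:500,::-1].repeat(2,0).repeat(2,1))
im,d=grab_frame("top")
for n in("top",):
    m=shim(n,im,d);v,u=np.nonzero(m);P=pts(n,np.c_[u,v],d[m]);print(len(u),u.min(),u.max(),v.min(),v.max(),np.median(P,0))
s=sensors.sense();print(s["clock"],s["eef_pos"],s["tcp_rot"],s["contact_force"],s["opening"])
E
```

```text
178 412 426 239 266 [ 504.7543 -236.9944   70.9517]
5.825 [ 412.7519 -225.2116   72.7739] [ 3.1414 -0.0005 -0.1913] [-1.2599  0.0269 -0.4425] 0.3426607038917911
```

View pics/s1.png

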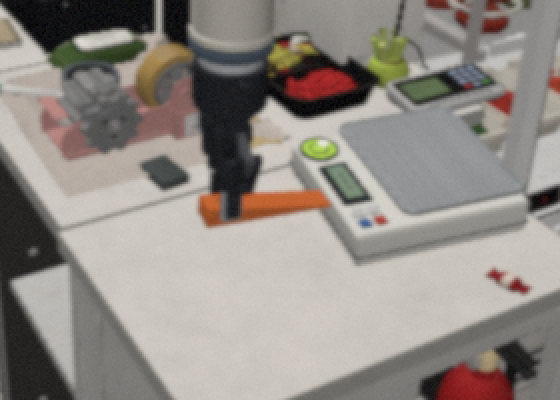

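The shim is held level, thick end at crop (208,210) and nose at (328,202), pointing at the scale. Next I lower it.

>>> move_arm --pt "0 0 0 0 0 0.02 0.02" --pt "0 0 0 0 0 0.04 0.02" --pt "0 0 0 0 0 0.055 0.02" --pt "0 0 0 0 0 0.061 0.02" --pt "0 0 0 0 0 0.064 0.02" --pt "0 0 0 0 0 0.065 0.02" --pt "0 0 0 0 0 0.065 0.02"

```text
clock: 6.7
eef_pos: [412.7, -225.1, 8.0]
tcp_rot: [3.142, -0.0, -0.194]
contact_force: [-1.8, 1.9, 5.8]
opening: 0.347
grasp_force: 26.1
```

```bash
cat >> h.py <<'E'
def nose(im,d):
    m=shim("top",im,d);v,u=np.nonzero(m);k=v<=v.min()+1
    return ray("top",[u[k].mean(),v.min()-.5],2)[0], (u.min(),u.max(),v.min(),v.max())
def hull(im,d):
    v,u=np.mgrid[135:250,355:475]; P=pts("top",np.c_[u.ravel(),v.ravel()],d[135:250,355:475].ravel())
    q=(P[:,2]>62)&(P[:,2]<80)
    mk=(q*255).astype(np.uint8).reshape(u.shape)
    k,l,st,c=cv2.connectedComponentsWithStats(mk); i=1+st[1:,4].argmax(); q=(l==i).ravel()
    return cv2.minAreaRect(P[q,:2].astype(np.float32))
def bubble(im,n="side"):
    """bubble offset from ring in scale frame (mm)"""
    h=cv2.cvtColor(im,cv2.COLOR_RGB2HSV); x0,y0,w=(366,262,26) if n=="side" else (366,202,28)
    g=im[y0:y0+h.shape[0],x0:x0+w][:w].astype(float); hs=h[y0:y0+w,x0:x0+w]
    lime=((hs[...,0]>22)&(hs[...,0]<48)&(hs[...,1]>130)).astype(np.uint8)
    k,l,s,c=cv2.connectedComponentsWithStats(lime); i=1+s[1:,4].argmax(); pt=np.argwhere(l==i)[:,::-1].astype(np.float32)
    e=cv2.fitEllipse(cv2.convexHull(pt)); mask=np.zeros(lime.shape,np.uint8); cv2.ellipse(mask,(e[0],(e[1][0]*.85,e[1][1]*.85),e[2]),255,-1)
    b=g[...,2]*(mask>0); wgt=np.clip(b-110,0,None); 
    yy,xx=np.mgrid[:w,:w]; bu=np.array([(wgt*xx).sum(),(wgt*yy).sum()])/max(wgt.sum(),1e-6)
    A=ray(n,np.array(e[0])+[x0,y0],55)[0]; B=ray(n,bu+[x0,y0],55)[0]; dlt=(B-A)[:2]; a=np.radians(-11)
    return e,bu,wgt.sum(),np.array([dlt@[np.cos(a),np.sin(a)],dlt@[-np.sin(a),np.cos(a)]])
E
python3 - <<'E'
from h import *
np.set_printoptions(suppress=True,precision=3)
for n in("side","top"):
    im,d=grab_frame(n);print(bubble(im,n))
    im0=np.load(f"pics/{n}0.npz")["im"]; print(bubble(im0,n))
print(nose(im,d)); print(hull(im,d))
s=sensors.sense();print(s["clock"],s["eef_pos"],s["tcp_rot"],s["contact_force"],s["opening"])
ims,_=grab_frame("side");cv2.imwrite("pics/s2.png",cv2.resize(ims[250:360,300:480,::-1],None,fx=4,fy=4,interpolation=cv2.INTER_CUBIC))
E
```

```text
(((13.117365837097168, 12.090897560119629), (8.620713233947754, 15.446212768554688), 94.72660827636719), array([14.95 ,  9.539]), np.float64(1051.0), array([8.937, 9.624]))
(((13.117365837097168, 12.090897560119629), (8.620713233947754, 15.446212768554688), 94.72660827636719), array([14.944,  9.556]), np.float64(1122.0), array([8.892, 9.557]))
(((13.361414909362793, 12.19140338897705), (15.69520378112793, 16.155410766601562), 176.0072479248047), array([10.57 ,  8.116]), np.float64(1208.0), array([8.918, 8.774]))
(((13.361414909362793, 12.19140338897705), (15.69520378112793, 16.155410766601562), 176.0072479248047), array([10.564,  8.119]), np.float64(1107.0), array([8.906, 8.787]))
(array([ 527.568, -244.51 ,    2.   ]), (np.int64(408), np.int64(421), np.int64(242), np.int64(264)))
((682.5617065429688, -230.71551513671875), (186.18429565429688, 152.05728149414062), 79.07038116455078)
6.8 [ 412.709 -225.157    8.029] [ 3.142 -0.    -0.194] [-1.329  1.937  5.087] 0.34182744522186487
```

View pics/s2.png

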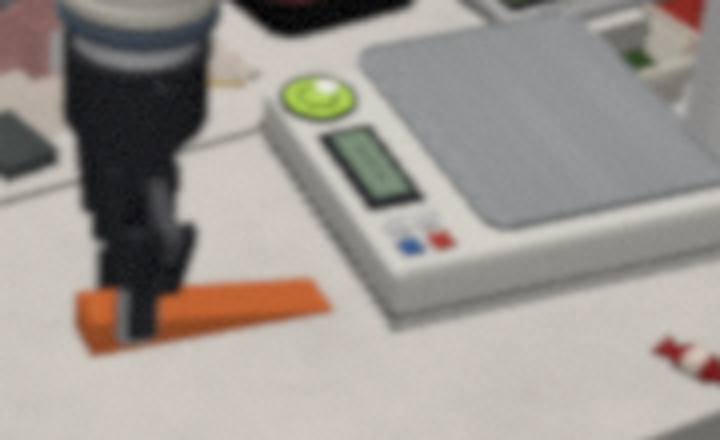

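The shim is flat on the counter and lined up, nose at crop (325,310) and about 20 mm short of the housing edge. Push in, gently.

>>> move_arm --pt "0 0 0 0.005 0 0 0.02" --pt "0 0 0 0.01 0 0 0.02" --pt "0 0 0 0.015 0 0 0.02" --pt "0 0 0 0.02 0 0 0.02" --pt "0 0 0 0.025 0 0 0.02" --pt "0 0 0 0.03 0 0 0.02" --pt "0 0 0 0.034 0 0 0.02" --pt "0 0 0 0.037 0 0 0.02"

```text
clock: 7.85
eef_pos: [448.0, -232.0, 8.0]
tcp_rot: [-3.141, 0.002, -0.194]
contact_force: [-9.9, 2.1, 15.4]
opening: 0.345
grasp_force: 27.2
```

>>> move_arm --pt "0 0 0 0.0015 0 0 0.02" --pt "0 0 0 0.003 0 0 0.02" --pt "0 0 0 0.0045 0 0 0.02" --pt "0 0 0 0.006 0 0 0.02" --pt "0 0 0 0.0075 0 0 0.02" --pt "0 0 0 0.009 0 0 0.02" --pt "0 0 0 0.0105 0 0 0.02" --pt "0 0 0 0.012 0 0 0.02"

```text
clock: 8.85
eef_pos: [456.5, -233.0, 7.8]
tcp_rot: [-3.14, 0.008, -0.194]
contact_force: [-17.0, 3.8, 22.0]
opening: 0.339
grasp_force: 28.0
```

>>> move_arm --pt "0 0 0 0.0015 0 0 0.02" --pt "0 0 0 0.003 0 0 0.02" --pt "0 0 0 0.0045 0 0 0.02" --pt "0 0 0 0.006 0 0 0.02" --pt "0 0 0 0.0075 0 0 0.02" --pt "0 0 0 0.009 0 0 0.02" --pt "0 0 0 0.0105 0 0 0.02" --pt "0 0 0 0.012 0 0 0.02"

```text
clock: 9.85
eef_pos: [469.2, -235.7, 7.6]
tcp_rot: [-3.14, 0.006, -0.194]
contact_force: [-12.5, 2.1, 14.0]
opening: 0.341
grasp_force: 27.3
```

```bash
cat > look.py <<'E'
from h import *
np.set_printoptions(suppress=True,precision=3)
for n in("side","top"):
    im,d=grab_frame(n);print(bubble(im,n)[2:])
print(hull(im,d))
s=sensors.sense();print(s["clock"],s["eef_pos"],s["tcp_rot"],s["contact_force"],s["opening"])
E
python3 look.py
```

```text
(np.float64(235.0), array([ 4.753, 10.747]))
(np.float64(1106.0), array([8.937, 8.888]))
((684.220458984375, -230.92620849609375), (184.84474182128906, 152.1656036376953), 79.05994415283203)
9.95 [ 469.596 -235.755    7.572] [-3.14   0.006 -0.194] [-10.47    2.755  12.257] 0.33977752761100943
```

>>> move_arm --pt "0 0 0 0.001 0 -0.0007 0.02" --pt "0 0 0 0.002 0 -0.0007 0.02" --pt "0 0 0 0.003 0 -0.0007 0.02" --pt "0 0 0 0.004 0 -0.0007 0.02" --pt "0 0 0 0.005 0 -0.0007 0.02" --pt "0 0 0 0.006 0 -0.0007 0.02" --pt "0 0 0 0.007 0 -0.0007 0.02" --pt "0 0 0 0.008 0 -0.0007 0.02"

```text
clock: 10.95
eef_pos: [478.5, -237.7, 7.7]
tcp_rot: [-3.141, 0.004, -0.194]
contact_force: [-5.1, 1.5, -1.3]
opening: 0.345
grasp_force: 25.7
```

```bash
python3 look.py
```

```text
(np.float64(0.0), array([-18.726,  67.415]))
(np.float64(960.0), array([8.503, 8.484]))
((685.0482177734375, -229.75608825683594), (185.33738708496094, 152.50802612304688), 79.49322509765625)
11.05 [ 478.743 -237.753    7.746] [-3.141  0.003 -0.194] [-5.133  1.555 -1.556] 0.3450674301008744
```

>>> move_arm --pt "0 0 0 0.001 0 0 0.02" --pt "0 0 0 0.002 0 0 0.02" --pt "0 0 0 0.003 0 0 0.02" --pt "0 0 0 0.004 0 0 0.02" --pt "0 0 0 0.005 0 0 0.02" --pt "0 0 0 0.006 0 0 0.02" --pt "0 0 0 0.007 0 0 0.02" --pt "0 0 0 0.008 0 0 0.02"

```text
clock: 12.05
eef_pos: [488.1, -239.9, 7.9]
tcp_rot: [-3.142, 0.0, -0.194]
contact_force: [-4.9, 0.4, -1.6]
opening: 0.34
grasp_force: 25.6
```

>>> move_arm --pt "0 0 0 0 0 0 0.02" --pt "0 0 0 0 0 0 0.02" --pt "0 0 0 0 0 0 0.02" --pt "0 0 0 0 0 0 0.02"

```text
clock: 12.55
eef_pos: [488.3, -240.0, 8.0]
tcp_rot: [3.142, -0.0, -0.194]
contact_force: [-3.4, 1.4, -3.4]
opening: 0.342
grasp_force: 25.5
```

```bash
python3 look.py
```

```text
Traceback (most recent call last):
  File "look.py", line 4, in <module>
    im,d=grab_frame(n);print(bubble(im,n)[2:])
                             ~~~~~~^^^^^^
  File "h.py", line 55, in bubble
    e=cv2.fitEllipse(cv2.convexHull(pt)); mask=np.zeros(lime.shape,np.uint8); cv2.ellipse(mask,(e[0],(e[1][0]*.85,e[1][1]*.85),e[2]),255,-1)
cv2.error: OpenCV(4.12.0) /io/opencv/modules/imgproc/src/shapedescr.cpp:361: error: (-201:Incorrect size of input array) There should be at least 5 points to fit the ellipse in function 'fitEllipseNoDirect'
```

Side view is occluded by the arm; use the top only, and check how far the ring's centre fit can be trusted.

```bash
sed -i 's/("side","top")/("top",)/' look.py; sed -i 's/\[2:\])/)/' look.py; python3 look.py; python3 - <<'E'
from h import *
im,d=grab_frame("top");cv2.imwrite("pics/t3.png",cv2.resize(im[195:275,350:450,::-1],None,fx=6,fy=6,interpolation=cv2.INTER_CUBIC))
E
```

```text
(((12.734905242919922, 11.123254776000977), (15.72472095489502, 16.13564109802246), 164.0738983154297), array([11.52 ,  9.599]), np.float64(1271.0), array([3.254, 3.705]))
((685.3081665039062, -229.88095092773438), (184.84466552734375, 152.54342651367188), 79.2968978881836)
12.65 [ 488.326 -240.019    8.022] [ 3.142 -0.    -0.194] [-3.274  1.589 -3.159] 0.3452066677556295
```

View pics/t3.png

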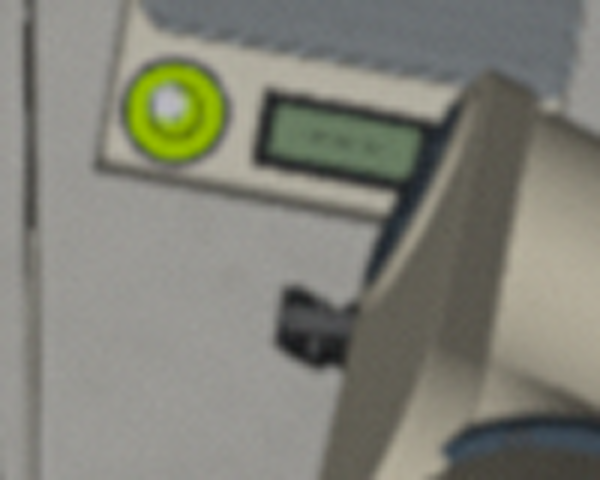

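The bubble, at crop (170,103), is now about 5 mm from the ring centre at (175,110). About 6 mm more is needed.

>>> move_arm --pt "0 0 0 0.001 0 0 0.02" --pt "0 0 0 0.002 0 0 0.02" --pt "0 0 0 0.003 0 0 0.02" --pt "0 0 0 0.004 0 0 0.02" --pt "0 0 0 0.005 0 0 0.02" --pt "0 0 0 0.006 0 0 0.02" --pt "0 0 0 0.006 0 0 0.02" --pt "0 0 0 0.006 0 0 0.02"

```text
clock: 13.7
eef_pos: [493.6, -241.0, 7.8]
tcp_rot: [-3.141, 0.001, -0.194]
contact_force: [-5.2, 0.2, -2.5]
opening: 0.342
grasp_force: 25.5
```

>>> move_arm --pt "0 0 0 0 0 0 0.02" --pt "0 0 0 0 0 0 0.02" --pt "0 0 0 0 0 0 0.02" --pt "0 0 0 0 0 0 0.02"

```text
clock: 14.2
eef_pos: [493.6, -241.0, 7.8]
tcp_rot: [-3.141, 0.001, -0.194]
contact_force: [-4.5, 0.9, -2.6]
opening: 0.34
grasp_force: 25.5
```

```bash
python3 look.py
```

```text
(((12.703765869140625, 11.052667617797852), (15.694415092468262, 16.024011611938477), 158.3232421875), array([12.175, 10.85 ]), np.float64(1174.0), array([0.257, 1.403]))
((685.7369384765625, -229.64736938476562), (184.42245483398438, 151.974609375), 79.31849670410156)
14.25 [ 493.585 -240.93     7.762] [-3.141  0.001 -0.194] [-5.896  1.28  -3.672] 0.34177303608441834
```

>>> move_arm --pt "0 0 0 0 0 0 0.032" --pt "0 0 0 0 0 0 0.036" --pt "0 0 0 0 0 0 0.045" --pt "0 0 0 0 0 0 0.06" --pt "0 0 0 0 0 -0.01 0.06" --pt "0 0 0 0 0 -0.03 0.06" --pt "0 0 0 0 0 -0.06 0.06" --pt "0 0 0 0 0 -0.1 0.06"

```text
clock: 15.25
eef_pos: [493.6, -240.9, 109.0]
tcp_rot: [-3.141, 0.001, -0.194]
contact_force: [0.2, -0.8, 0.1]
opening: 0.705
grasp_force: 0.0
```

```bash
python3 look.py
```

```text
(((12.703765869140625, 11.052667617797852), (15.694415092468262, 16.024011611938477), 158.3232421875), array([12.185, 10.824]), np.float64(1230.0), array([0.328, 1.39 ]))
((685.6622314453125, -229.7918243408203), (185.14627075195312, 151.4209442138672), 78.91397857666016)
15.3 [ 496.36  -242.263  114.224] [ 3.14  -0.006 -0.194] [ 1.067 -0.952  4.329] 0.70600030978732
```

>>> move_arm --pt "0 0 0 0.03 -0.008 -0.02 0.03" --pt "0 0 0 0.065 -0.016 -0.02 0" --pt "0 0 0 0.1 -0.024 -0.02 0" --pt "0 0 0 0.135 -0.034 -0.02 0" --pt "0 0 0 0.17 -0.042 -0.02 0" --pt "0 0 0 0.187 -0.048 -0.01 0" --pt "0 0 0 0.187 -0.048 0 0" --pt "0 0 0 0.187 -0.048 0.01 0"

```text
clock: 16.3
eef_pos: [685.1, -230.0, 96.7]
tcp_rot: [-3.142, 0.002, -0.194]
contact_force: [0.2, -0.2, -0.5]
opening: -0.0
grasp_force: 0.0
```

>>> move_arm --pt "0 0 0 0 0 0.005 0" --pt "0 0 0 0 0 0.01 0" --pt "0 0 0 0 0 0.015 0" --pt "0 0 0 0 0 0.018 0" --pt "0 0 0 0 0 0.02 0" --pt "0 0 0 0 0 0.02 0"

```text
clock: 17.05
eef_pos: [686.8, -230.1, 77.9]
tcp_rot: [3.142, 0.0, -0.194]
contact_force: [-0.5, -0.1, 0.6]
opening: -0.002
grasp_force: 0.0
```

>>> move_arm --pt "0 0 0 0 0 0.001 0" --pt "0 0 0 0 0 0.002 0" --pt "0 0 0 0 0 0.003 0" --pt "0 0 0 0 0 0.004 0" --pt "0 0 0 0 0 0.005 0" --pt "0 0 0 0 0 0.005 0"

```text
clock: 17.8
eef_pos: [686.8, -230.1, 72.9]
tcp_rot: [-3.142, 0.0, -0.194]
contact_force: [-0.1, -0.2, 0.2]
opening: -0.001
grasp_force: 0.0
```

>>> move_arm --pt "0 0 0 0 0 0.0005 0" --pt "0 0 0 0 0 0.001 0" --pt "0 0 0 0 0 0.0015 0" --pt "0 0 0 0 0 0.002 0" --pt "0 0 0 0 0 0.002 0"

```text
clock: 18.42
eef_pos: [686.8, -230.1, 70.9]
tcp_rot: [-3.142, 0.0, -0.194]
contact_force: [-0.6, -1.0, 0.6]
opening: 0.003
grasp_force: 0.0
```

>>> move_arm --pt "0 0 0 0 0 0.0005 0" --pt "0 0 0 0 0 0.001 0" --pt "0 0 0 0 0 0.0015 0" --pt "0 0 0 0 0 0.0015 0"

```text
clock: 18.92
eef_pos: [686.8, -230.1, 69.4]
tcp_rot: [-3.142, 0.0, -0.194]
contact_force: [0.1, 0.3, 0.4]
opening: -0.003
grasp_force: 0.0
```

>>> move_arm --pt "0 0 0 0 0 0.0005 0" --pt "0 0 0 0 0 0.001 0" --pt "0 0 0 0 0 0.0015 0" --pt "0 0 0 0 0 0.0015 0"

```text
clock: 19.42
eef_pos: [686.8, -230.1, 68.0]
tcp_rot: [3.142, 0.0, -0.194]
contact_force: [-0.1, 0.5, 0.5]
opening: -0.0
grasp_force: 0.1
```

>>> move_arm --pt "0 0 0 0 0 0.0005 0" --pt "0 0 0 0 0 0.001 0" --pt "0 0 0 0 0 0.0015 0" --pt "0 0 0 0 0 0.0015 0"

```text
clock: 19.92
eef_pos: [686.9, -230.2, 67.1]
tcp_rot: [3.142, -0.0, -0.194]
contact_force: [-1.5, 0.1, 7.1]
opening: 0.003
grasp_force: 3.2
```

>>> move_arm --pt "0 0 0 0 0 0.0005 0" --pt "0 0 0 0 0 0.0008 0" --pt "0 0 0 0 0 0.0008 0" --pt "0 0 0 0 0 0.0008 0" --pt "0 0 0 0 0 0.0008 0"

```text
clock: 20.55
eef_pos: [686.9, -230.2, 66.7]
tcp_rot: [3.142, -0.0, -0.194]
contact_force: [-3.4, 1.0, 8.5]
opening: -0.004
grasp_force: 4.5
```

```bash
python3 look.py
```

```text
(((12.705077171325684, 11.066758155822754), (15.70127010345459, 15.988384246826172), 155.52581787109375), array([12.182, 10.982]), np.float64(1106.0), array([-0.037,  1.337]))
((697.9227294921875, -168.99342346191406), (64.87051391601562, 152.2471923828125), 76.56306457519531)
20.6 [ 686.959 -230.129   66.676] [ 3.142 -0.    -0.194] [-2.895  1.199  8.593] 0.005432609963195367
```

>>> move_arm --pt "0 0 0 0 0 0.0005 0" --pt "0 0 0 0 0 0.0005 0" --pt "0 0 0 0 0 0.0005 0" --pt "0 0 0 0 0 0.0005 0"

```text
clock: 21.1
eef_pos: [687.0, -230.2, 66.5]
tcp_rot: [3.142, -0.0, -0.194]
contact_force: [-3.2, 1.6, 11.0]
opening: -0.001
grasp_force: 5.4
```

>>> move_arm --pt "0 0 0 0 0 -0.0015 0" --pt "0 0 0 0 0 -0.004 0" --pt "0 0 0 0 0 -0.015 0" --pt "0 0 0 0 0 -0.04 0" --pt "0 0 0 0 0 -0.09 0" --pt "0 0 0 -0.04 0 -0.12 0" --pt "0 0 0 -0.1 0 -0.14 0" --pt "0 0 0 -0.15 0 -0.15 0"

```text
clock: 22.1
eef_pos: [538.3, -201.0, 216.8]
tcp_rot: [3.141, -0.002, -0.194]
contact_force: [-0.0, -0.6, 0.3]
opening: 0.001
grasp_force: 0.0
```

>>> move_arm --pt "0 0 0 -0.05 0 0 0" --pt "0 0 0 -0.1 0 0 0" --pt "0 0 0 -0.15 0 0 0" --pt "0 0 0 -0.18 0 0 0" --pt "0 0 0 -0.18 0 0 0" --pt "0 0 0 -0.18 0 0 0"

```text
clock: 22.85
eef_pos: [364.0, -166.9, 215.9]
tcp_rot: [3.141, -0.002, -0.194]
contact_force: [0.8, -0.5, -0.0]
opening: -0.003
grasp_force: 0.0
```

```bash
python3 look.py; python3 - <<'E'
from h import *
im,d=grab_frame("side");print(bubble(im,"side"))
cv2.imwrite("pics/s4.png",cv2.resize(im[230:380,250:490,::-1],None,fx=3,fy=3,interpolation=cv2.INTER_CUBIC))
E
```

```text
(((12.723885536193848, 11.0504150390625), (15.762053489685059, 15.9813871383667), 162.61666870117188), array([12.18 , 10.824]), np.float64(1125.0), array([0.309, 1.453]))
((685.9021606445312, -229.69515991210938), (184.75616455078125, 152.23703002929688), 78.96939849853516)
22.9 [ 364.18  -166.849  215.702] [ 3.141 -0.002 -0.194] [-0.736 -0.482  0.786] -0.0008649780552001254
(((13.481769561767578, 11.260453224182129), (7.799973964691162, 15.651493072509766), 96.1712646484375), array([13.64811912, 10.51175549]), np.float64(1276.0), array([1.76324026, 3.05984731]))
```

View pics/s4.png

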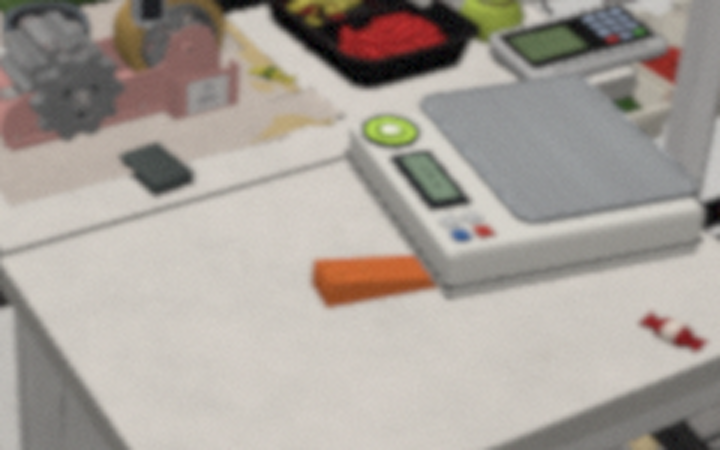

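The shim sits under the front right part, and the bubble at crop (390,130) looks inside the ring. The side estimate is coarse, so I refine it with averaged, upsampled frames.

```bash
cat > fine.py <<'E'
from h import *
np.set_printoptions(suppress=True,precision=2)
a=np.radians(-11);X=np.array([np.cos(a),np.sin(a)]);Y=np.array([-X[1],X[0]])
def fine(im,n):
    x0,y0=(364,260) if n=="side" else (364,200); w=32; f=8
    c=cv2.resize(im[y0:y0+w,x0:x0+w],None,fx=f,fy=f,interpolation=cv2.INTER_CUBIC); c=np.clip(c,0,255)
    b=c[...,2]; chroma=c.max(2)-b
    def blob(m):
        k,l,s,q=cv2.connectedComponentsWithStats(m.astype(np.uint8)); i=1+s[1:,4].argmax(); return l==i
    out=[]
    for th in(50,70,90):
        m=blob(chroma>th); h=cv2.convexHull(np.argwhere(m)[:,::-1].astype(np.int32)); M=cv2.moments(h); C=np.array([M["m10"],M["m01"]])/M["m00"]
        fill=np.zeros(b.shape,np.uint8); cv2.fillConvexPoly(fill,h,1); fill=cv2.erode(fill,np.ones((17,17)))
        B=blob((b>0.6*(b*fill).max())&(fill>0)); B=np.argwhere(B)[:,::-1].mean(0)
        D=[ray(n,(p+.5)/f-.5+[x0,y0],56)[0,:2] for p in(C,B)]; D=D[1]-D[0]; out.append([D@X,D@Y])
    return np.array(out)
for n in("side","top"):
    print(n,"start",fine(np.load(f"pics/{n}0.npz")["im"].astype(np.float32),n).tolist())
    im=np.mean([grab_frame(n)[0].astype(np.float32) for _ in range(6)],0); print(n,"now",fine(im,n).tolist())
E
python3 fine.py
```

```text
side start [[7.86331520886163, 7.982326561243738], [7.346695218599372, 7.205073204033312], [6.5940991613921724, 6.001359189760396]]
side now [[1.0848491150714672, 2.4053687443471508], [1.0506000941939473, 2.3319730045910467], [1.0240204000814377, 2.343127497886924]]
top start [[8.380930469979592, 8.07163799980358], [8.08740833366084, 7.832869344079776], [7.86518510293125, 7.587646783856426]]
top now [[0.7067585209938064, 1.2612820785831205], [0.6975880305303985, 1.2557132662886996], [0.717083600663697, 1.25377700306751]]
```

```bash
python3 -c "
from rig import order;print(order.sign_off())"
```

```text
the job is handed in; nothing more can be done
None
```

I handed the job in at about 23 s. The shim is under the low corner. The bubble measures 1.5 mm off the ring centre from above and 2.6 mm in the coarser side view (limit 3 mm). I pressed the pan to about 11 N at the wrist, and the scale moved only about 3 mm. The sign-off gave no verdict.

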